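# Close the raw-water strainer: fit its bayonet lid and twist it up snug

## Robot

A 6-joint arm with a two-finger parallel gripper is mounted at the origin on the work surface. World frame = base frame: x ahead of the robot, y to its left, z up, the work surface at z = 0. Lengths are in m, angles in degrees, forces in N, time in s.
With the tool pointing down it reaches from about 0.325 to 0.85 m from the base axis. Payload 15.5 kg.
Tool frame: the origin (TCP) lies at the very end of the fingers, on their centre line; the grasp point (between the pads) lies arm.grip_depth behind it (arm.grip_depth is the distance from the TCP to the grasp point, in m); z points along the fingers, y is the direction in which the jaws open and shut (so a half turn about z gives the same grasp; the last joint's range is limited). The gripper opens to 91 mm and grips with 3 to 60 N. Pads are 32 mm wide; open, the fingers measure 118 mm over their backs; the gripper's body (76 mm by 178 mm) begins 60 mm behind the grasp point.
Start: joints at [-75.544, 28.281, 77.091, -0, 74.628, -5.472], TCP at [0.213, -0.588, 0.214] pointing down, gripper open.
Joint ranges: [-166.48, 166.48], [-47.26, 123.95], [12.59, 153.08], [-70.14, 250.14], [6.76, 159.57], [-176.63, 176.63]. Speed limits (degrees/s): [108.29, 108.29, 147.25, 172.46, 172.46, 172.46].

## Interface

Orientations are given as a 3x3 rotation matrix whose columns are the frame's x, y, z axes.
In Python, from rig import arm gives the robot as it stands. Calls block until the motion is done:
- arm.move_to(position, orientation): joint-space move of the TCP to a pose.
- arm.move_l(position, orientation=None, feed=0.15): straight line of the TCP; orientation=None keeps the orientation; feed is the mean speed in m/s.
- arm.move_joints(angles): joint-space move.
- arm.grip(opening): finger opening in m; the grip force is fixed at half the most; returns when the fingers have stopped.
- arm.sleep(seconds).
- arm.solve_ik(position, orientation): joint angles nearest the present ones, or None.
- arm.snapshot(name): name is "scene" or "top" or "wrist"; returns the picture (420x560x3 uint8, red, green, blue); there is no depth.
- arm.get_calibration(name): a dict with "intrinsics" (3x3 intrinsics, pixels), "cam_to_world" (4x4, takes a point from camera to world coordinates). Camera axes: x right, y down, z forward; pixel columns grow to the right and rows downward; lengths in m; the calibration is good to about 2 mm. The wrist camera is an equidistant fisheye: a pixel r from the principal point sees the ray r / f radians off the axis. A picture is of the moment at which its call begins: read the wrist's pose just before it. get_calibration takes no time and is no camera call; for the wrist camera it gives the pose at the moment of the call.
A pose or a line that the arm cannot do raises arm.Unreachable and nothing moves.
- arm.sign_off(): hands the job in, once; it reports no verdict.
Readings, each from a call of its own:
- arm.current_t(): time.
- arm.current_joint_positions(): joint angles.
- arm.current_dq(): joint speeds.
- arm.current_tau(): joint torques, N m.
- arm.current_ee_pos(): TCP position.
- arm.current_tool_rot(): TCP orientation.
- arm.current_force(): force on the tool from outside, world axes, zero at the start.
- arm.current_torque(): the same for the moment, N m.
- arm.current_width(): finger opening in m.
Only numpy, scipy, OpenCV 4.12 (cv2) and the standard library are available. Lean on these libraries where they do the work, as an engineer would, in place of code of your own. Each camera call takes 0.05 s, during which the arm holds its last target.

## Task

The engine's raw-water strainer has been cleaned and stands open on the chart table. Fit its lid by the bar on top: let the lid's three pins drop through the gaps in the collar, then twist it clockwise until the ramps cam it down snug on the gasket - properly nipped up by feel so that it stays tight by itself, but not forced, as overtightening crushes the gasket. Let go of it, and leave the other things on the table where they are.

Things in the scene. Friction and masses are not known exactly. Their poses are not given: they have to be found in the camera images.
- lid: Loose black strainer lid, about 0.3 kg: a disc 100 mm across, 24 mm thick, lower edge bevelled, with a bar on top and three round pins 8 mm thick that stick out sideways to 62 mm from the axis, their centres 10 mm above the underside. It lies the right way up on the table, left or right of the strainer. Origin: centre of the underside; z up; x along the bar. The pins point to +x (0 deg), 120 and 240 deg.
- lid_bar (a point): Middle of the top edge of the lid's straight upright bar handle, on the lid's axis, 58 mm above its underside. The bar is 90 mm long along x, 12 mm thick along y and 34 mm high, standing on the disc's top. Axes as the lid's.
- strainer: Raw-water strainer, fixed to its 200 x 160 x 18 mm board: clear bowl with the basket already in, brass hose tails along its +x and -x (to 112 mm from the axis, up to 91 mm high), and on top a round grey collar, 140 mm across, open upwards, its top 135 mm above the table. Origin: on its axis at table height; z up.
- collar (a point): Centre of the collar's mouth, 135 mm above the table; axes as the strainer's. An inward flange 6 mm thick (bore 104 mm, 2 mm clear round the lid) has three gaps 14 mm wide at 0, 120, 240 deg from +x. Pins pass when lid yaw = strainer yaw (or 120 deg more or less) within 2.5 deg; otherwise they rest on the flange, the lid 8 to 17 mm too high. Just anticlockwise of each gap a solid block stops the pins.
- ramp (a point): A point under one ramp, 50 deg clockwise (seen from above) of the gap at 0 deg, 57 mm from the axis. From 8 to 93 deg clockwise of each gap the flange's underside falls 0.1 mm per degree to a stop block. The pins first touch it 10 to 65 deg past the gaps, depending on the gasket; from there the twist gets stiffer as the lid is drawn down. Greased, friction 0.2: it stays where it is left.
- seat (a point): On the axis, 112 mm above the table: where the lid's underside rests on a middling gasket, a springy black ring (25 N per mm). Its thickness varies by +-2.5 mm, unmeasured. Snug: about 0.45 N m (0.35 to 0.6) about the axis is needed to turn on, with no push or pull along the axis; some 6 to 12 deg after first touch. Pins bearing under 5 N in all are loose; over 22 N crush the gasket.
- port_cover: White round inspection-port cover, 116 mm across, 12 mm thick, no bar and no pins; not needed. It lies on the other side of the strainer from the lid. Origin: centre of the underside.
- tape: Roll of black tape, 100 mm across, 48 mm high; not needed. Origin: centre of the underside.
- screwdriver: Screwdriver with a red handle lying between the robot and the strainer; not needed. Origin under its length, x towards the tip.
- grease: Jar of grease, 70 mm across, 65 mm high; not needed. Origin: centre of the underside.
- spool: Small metal spool, 52 mm across, 34 mm high; not needed. Origin: centre of the underside.
- bit_case: Red tray of screwdriver bits, 75 x 135 x 23 mm; not needed. Origin: centre of the underside.
- multimeter: Yellow multimeter, 155 x 80 x 40 mm; not needed. Origin: centre of the underside.
Things that resemble listed ones, but are neither listed nor needed, are in the scene too. Leave any blue or red look-alike of the lid alone.

How it is judged:
By the outcome, as a careful person would: the job done as asked, in the order asked, and still so for the second after the job is handed in, with the robot touching nothing.
It also fails if it takes over 58 s, if anything falls off the work surface, if the arm or the gripper's body presses on something with over 40 N, if the wrist force passes 120 N, or if a joint passes its speed limit or range.

## Working session

There is one attempt and no reset: what is moved stays moved. The work goes in short steps, each a Python script; the robot and the scene stay as the last script left them, time stands still between calls to the robot, and variables do not carry over. Pictures are saved under pics/ and viewed, and the job is handed in when it is done.

```bash
ls; mkdir -p pics; python3 - <<'E'
from rig import arm
import cv2,numpy as np
for n in ["scene","top","wrist"]:
    c=arm.get_calibration(n); print(n,np.round(c["intrinsics"],2).tolist(),np.round(c["cam_to_world"],4).tolist())
    im=arm.snapshot(n); cv2.imwrite(f"pics/{n}0.png",im[:,:,::-1])
print(arm.grip_depth,arm.current_t(),arm.current_ee_pos(),arm.current_tool_rot(),arm.current_force(),arm.current_torque(),arm.current_width())
E
```

```text
pics
scene [[466.82, 0.0, 277.1], [0.0, 466.82, 212.72], [0.0, 0.0, 1.0]] [[0.331, 0.798, -0.5036, 1.0975], [0.9435, -0.2729, 0.1878, -0.1213], [0.0125, -0.5373, -0.8433, 1.0032], [0.0, 0.0, 0.0, 1.0]]
top [[467.37, 0.0, 278.84], [0.0, 467.37, 207.42], [0.0, 0.0, 1.0]] [[0.0136, -0.9836, 0.1801, 0.3963], [-0.9999, -0.0149, -0.0062, 0.0838], [0.0088, -0.18, -0.9836, 1.0959], [0.0, 0.0, 0.0, 1.0]]
wrist [[325.19, 0.0, 289.82], [0.0, 325.19, 209.35], [0.0, 0.0, 1.0]] [[0.3407, -0.8988, -0.2759, 0.2904], [-0.9402, -0.3261, -0.0986, -0.5582], [-0.0013, 0.293, -0.9561, 0.3834], [0.0, 0.0, 0.0, 1.0]]
0.0188 0.15 [ 0.21293495 -0.58729675  0.21345855] [[ 9.40121767e-01  3.40838663e-01 -2.63414427e-04]
 [ 3.40838758e-01 -9.40121306e-01  9.33460117e-04]
 [ 7.05177837e-05 -9.67348020e-04 -9.99999530e-01]] [ 0.12803044  0.49234078 -0.59933372] [0.01385677 0.00989561 0.01499548] 0.09094153027746547
```

View pics/scene0.png

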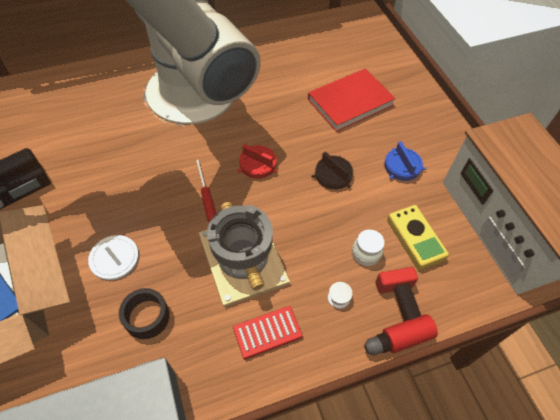

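View pics/top0.png

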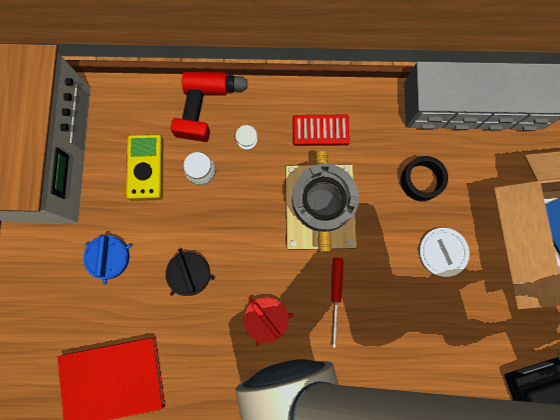

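View pics/wrist0.png

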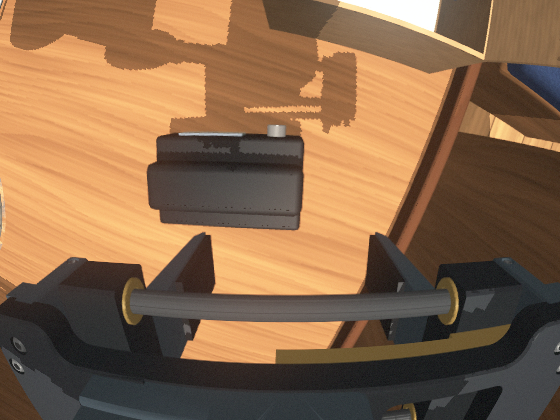

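The top view shows the black lid at about (187,273), left of the strainer. The collar is at (325,198), and red and blue look-alikes lie either side of the lid. I'll zoom in on the lid and the collar.

```bash
cat > h.py <<'E'
import cv2,numpy as np
def ray(c,u,v,fish=False):
    K=c["intrinsics"];T=c["cam_to_world"]
    x=(u-K[0,2])/K[0,0];y=(v-K[1,2])/K[1,1]
    if fish:
        r=np.hypot(x,y);d=np.array([x/r*np.sin(r),y/r*np.sin(r),np.cos(r)]) if r>1e-9 else np.array([0,0,1.])
    else: d=np.array([x,y,1.])
    return T[:3,3],T[:3,:3]@d
def onz(c,u,v,z,fish=False):
    o,d=ray(c,u,v,fish);return o+d*(z-o[2])/d[2]
def proj(c,p,fish=False):
    K=c["intrinsics"];T=c["cam_to_world"];q=T[:3,:3].T@(np.asarray(p)-T[:3,3])
    if fish:
        r=np.hypot(q[0],q[1]);t=np.arctan2(r,q[2]);return K[:2,2]+K[0,0]*t*q[:2]/r
    return K[:2,2]+K[0,0]*q[:2]/q[2]
E
python3 - <<'E'
import cv2
t=cv2.imread('pics/top0.png');s=cv2.imread('pics/scene0.png')
a=cv2.resize(t[235:310,145:245],(400,300),interpolation=2);b=cv2.resize(t[150:250,270:380],(400,300),interpolation=2)
c=cv2.resize(s[140:215,290:390],(400,300),interpolation=2);d=cv2.resize(s[195:295,190:300],(400,300),interpolation=2)
import numpy as np
cv2.imwrite('pics/z0.png',np.vstack([np.hstack([a,b]),np.hstack([c,d])]))
E
```

```text
(no output)
```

View pics/z0.png

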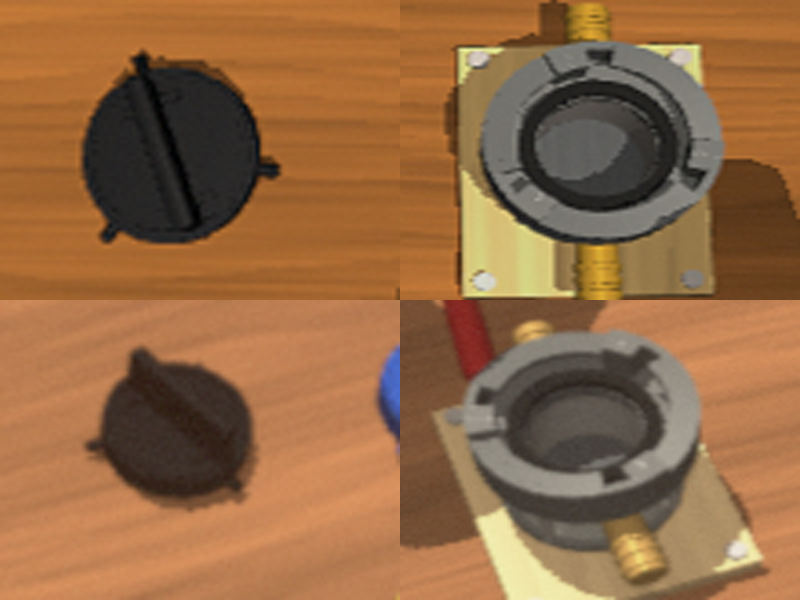

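Both views agree. The lid has pins at top-view pixels (180,250), (213,277) and (172,293). The collar gaps are at about (325,169), (352,210) and (303,211). Next I'll compute rough positions.

```bash
cat > m1.py <<'E'
from rig import arm
from h import *
t=cv2.imread('pics/top0.png');s=cv2.imread('pics/scene0.png')
ct=arm.get_calibration("top");cs=arm.get_calibration("scene")
P=[onz(ct,*p,0.010) for p in [(180,249.5),(213.2,277),(172,293.5)]]
P=np.array(P);c=P.mean(0);print("lid",c,[(np.linalg.norm(p-c),np.degrees(np.arctan2(p[1]-c[1],p[0]-c[0]))) for p in P])
G=np.array([onz(ct,*p,0.132) for p in [(325,169),(351.7,210),(303,211.5)]]);c=G.mean(0)
print("col",c,[(np.linalg.norm(p-c),np.degrees(np.arctan2(p[1]-c[1],p[0]-c[0]))) for p in G])
# bar ends in top, z .058
b=[onz(ct,145+u/4,235+v/4,.058) for u,v in[(140,80),(180,220)]];print("bar",b)
# rim fit of collar in scene/top: gray outer ellipse
E
python3 m1.py
```

```text
lid [0.4381639  0.28274031 0.01      ] [(np.float64(0.058529877898531056), np.float64(22.19346691914523)), (np.float64(0.05778339968992176), np.float64(-97.79209923564919)), (np.float64(0.058172917878516), np.float64(142.8373721880887))]
col [ 0.5972531  -0.02253945  0.132     ] [(np.float64(0.06024358442051774), np.float64(2.910856407838244)), (np.float64(0.059467179046459775), np.float64(-117.77723992607432)), (np.float64(0.05923561877439006), np.float64(123.21943290088907))]
bar [array([0.47594822, 0.29444817, 0.058     ]), array([0.40004417, 0.26872258, 0.058     ])]
```

Measured so far: lid at about (0.438, 0.283) with yaw 22°, and collar at about (0.597, -0.0225) with yaw 3°. The radii come out right, at 58 to 60 mm. Next I'll look at the collar with the wrist camera, then hover over the lid.

```bash
cat >> h.py <<'E'
def R(a):
    c,s=np.cos(np.radians(a)),np.sin(np.radians(a))
    return np.array([[c,s,0],[s,-c,0],[0,0,-1.]])
E
python3 - <<'E'
from rig import arm
from h import *
import pickle
print(arm.solve_ik([.438,.283,.035],R(-158)),arm.solve_ik([.597,-.0225,.145],R(-177)),arm.solve_ik([.597,-.0225,.145],R(-177-80)))
D={}
for n,p,a in [("col",[.597,-.0225,.30],-177),("lid",[.438,.283,.17],-158)]:
    j=arm.solve_ik(p,R(a)); print(j)
    arm.move_joints(j); c=arm.get_calibration("wrist");im=arm.snapshot("wrist")
    D[n]=(c,arm.current_ee_pos(),arm.current_tool_rot());print(arm.current_t(),arm.current_ee_pos(),arm.current_joint_positions(),arm.current_force())
    cv2.imwrite(f"pics/w_{n}.png",im[:,:,::-1])
pickle.dump(D,open("D.pkl","wb"))
E
```

```text
[ 2.63044768e+01  3.46232402e+01  1.01895122e+02 -2.54444375e-14
  4.34816383e+01 -8.56955232e+01] [-7.88381364e+00  3.02482912e+01  8.57529392e+01 -2.54444375e-14
  6.39987697e+01 -1.00883814e+02] [-7.88381364e+00  3.02482912e+01  8.57529392e+01 -2.54444375e-14
  6.39987697e+01 -2.08838136e+01]
[-7.88381364e+00  2.20744785e+01  7.38566816e+01 -2.54444375e-14
  8.40688400e+01 -1.00883814e+02]
2.6417 [ 0.59696064 -0.02318017  0.29988551] [-7.94699800e+00  2.20834609e+01  7.38599783e+01 -3.85156621e-03
  8.40669713e+01 -1.00867448e+02] [0.37731844 0.26775805 0.18999068]
[ 2.63044768e+01  2.29667228e+01  9.48050464e+01 -2.54444375e-14
  6.22282308e+01 -8.56955232e+01]
4.0667 [0.43910924 0.28247106 0.1704138 ] [ 2.62038978e+01  2.29571990e+01  9.47393005e+01 -1.01090216e-02
  6.22424942e+01 -8.57062411e+01] [ 0.59159946 -0.74787598 -0.3427414 ]
```

View pics/w_col.png

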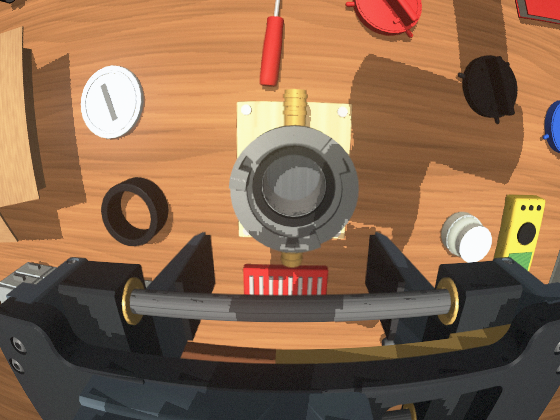

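View pics/w_lid.png

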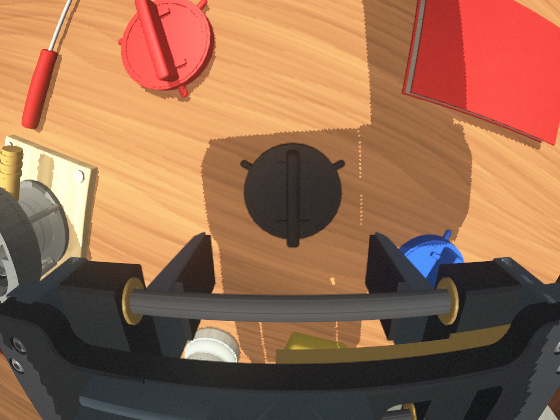

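```bash
python3 - <<'E'
import cv2,numpy as np,pickle
from h import *
D=pickle.load(open("D.pkl","rb"))
a=cv2.imread('pics/w_col.png')[110:260,215:375];b=cv2.imread('pics/w_lid.png')[130:255,228:358]
A=cv2.resize(a,None,fx=5,fy=4,interpolation=2)
cv2.imwrite('pics/zc.png',cv2.resize(a,None,fx=4,fy=4,interpolation=2)); cv2.imwrite('pics/zl.png',cv2.convertScaleAbs(cv2.resize(b,None,fx=4.6,fy=4.6,interpolation=2),alpha=2))
E
```

```text
(no output)
```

View pics/zc.png

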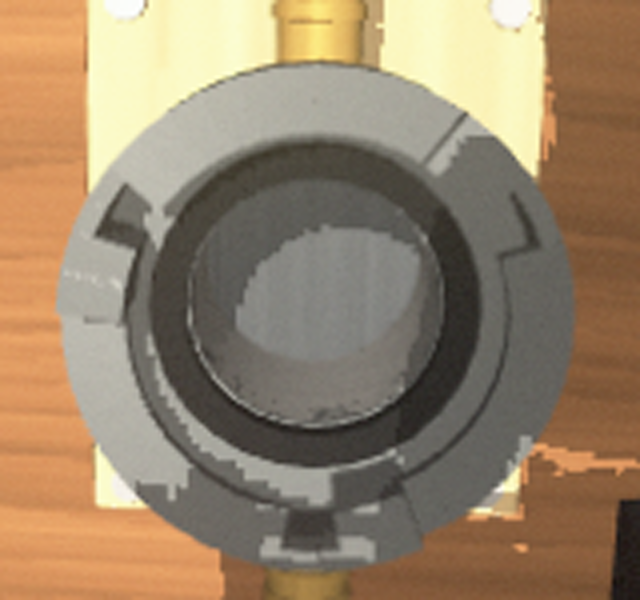

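View pics/zl.png

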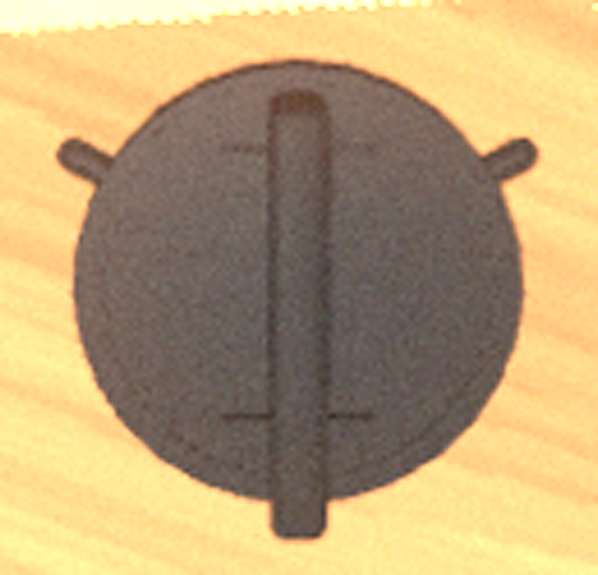

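The wrist view shows the gaps at zoomed (111,210), (527,219) and (312,548). The lid pin tips are at zoomed (66,148) and (528,150), and the bar is aligned with the tool. Now I'll cast these as rays.

```bash
cat > m2.py <<'E'
import pickle
from h import *
D=pickle.load(open("D.pkl","rb"))
c,tp,tr=D["col"]
f=lambda p,z:onz(c,215+p[0]/4-.37,110+p[1]/4-.37,z,True)
G=np.array([f(p,.135) for p in [(111,210),(527.5,219),(312,548)]])
def circ(P):
    A=np.c_[2*P[:,:2],np.ones(len(P))];s=np.linalg.lstsq(A,(P[:,:2]**2).sum(1),rcond=None)[0];return s[:2],np.sqrt(s[2]+s[:2]@s[:2])
print("gap circle",circ(G))
# outer rim: grey/not wood boundary points picked on zoom
rim=np.array([f(p,.135) for p in [(58,310),(573,310),(316,63),(180,100),(460,105),(90,440),(548,430)]])
cc,r=circ(rim);print("rim",cc,r,np.hypot(*(rim[:,:2]-cc).T))
for base in (cc,circ(G)[0]): print("gaps from c",[(round(np.hypot(*(g[:2]-base)),4),round(np.degrees(np.arctan2(*(g[:2]-base)[::-1])),2)) for g in G])
# inner bore of bowl
print("tcp",tp,"tool yaw",np.degrees(np.arctan2(tr[1,0],tr[0,0])))
c,tp,tr=D["lid"]
g=lambda p,z:onz(c,228+p[0]/4.6-.39,130+p[1]/4.6-.39,z,True)
L=[g(p,.010) for p in[(62,150),(534,150)]]
d=L[1]-L[0];print("pins",L,np.linalg.norm(d),np.degrees(np.arctan2(d[1],d[0])), "exp 107.4mm; yaw=dir+90")
B=[g(p,.058) for p in[(299,92),(299,530)]];d=B[1]-B[0];print("bar",B,np.linalg.norm(d),np.degrees(np.arctan2(d[1],d[0])),(B[0]+B[1])/2)
W=[g(p,.024) for p in[(74,285),(524,290),(300,60),(120,160),(480,160),(150,440),(450,440)]];cl,r=circ(np.array(W));print("disc",cl,r)
print("tcp",tp,"tool yaw",np.degrees(np.arctan2(tr[1,0],tr[0,0])))
E
python3 m2.py
```

```text
gap circle (array([ 0.5958896 , -0.01803171]), np.float64(0.06291765049012275))
rim [ 0.59515041 -0.01821788] 0.06953339080262348 [0.06920486 0.06896843 0.06958022 0.06974335 0.06961409 0.06965023
 0.06996766]
gaps from c [(np.float64(0.0624), np.float64(-117.62)), (np.float64(0.0627), np.float64(120.93)), (np.float64(0.0637), np.float64(1.99))]
gaps from c [(np.float64(0.0629), np.float64(-118.13)), (np.float64(0.0629), np.float64(121.59)), (np.float64(0.0629), np.float64(1.85))]
tcp [ 0.59696064 -0.02318017  0.29988551] tool yaw -177.07915175793335
pins [array([0.42647186, 0.22454211, 0.01      ]), array([0.38682984, 0.32279377, 0.01      ])] 0.10594752733233499 111.97280927857106 exp 107.4mm; yaw=dir+90
bar [array([0.38988935, 0.26661777, 0.058     ]), array([0.47269704, 0.30017979, 0.058     ])] 0.08935055765190987 22.06275090834721 [0.4312932  0.28339878 0.058     ]
disc [0.43316526 0.28464446] 0.04889275801567601
tcp [0.43910924 0.28247106 0.1704138 ] tool yaw -158.08515547839352
```

```bash
cat > m3.py <<'E'
from rig import arm
from h import *
t=cv2.imread('pics/top0.png');s=cv2.imread('pics/scene0.png')
cs=arm.get_calibration("scene");ct=arm.get_calibration("top")
def circ(P):
    A=np.c_[2*P[:,:2],np.ones(len(P))];q=np.linalg.lstsq(A,(P[:,:2]**2).sum(1),rcond=None)[0];return q[:2],np.sqrt(q[2]+q[:2]@q[:2])
# dark lid masks
for n,im,c,x0,y0,x1,y1 in [("top",t,ct,145,235,245,310),("scene",s,cs,300,145,370,200)]:
    g=im[y0:y1,x0:x1].max(2); m=(g<70).astype(np.uint8)
    m=cv2.morphologyEx(m,cv2.MORPH_OPEN,np.ones((7,7)))
    cn=max(cv2.findContours(m,0,1)[0],key=cv2.contourArea)[:,0,:]+[x0,y0]
    P=np.array([onz(c,u,v,.018) for u,v in cn]); print(n,"lid",len(cn),circ(P),cn.min(0),cn.max(0))
    cv2.imwrite(f"pics/m_{n}.png",cv2.resize(m*255,None,fx=4,fy=4))
# collar rim pts on zoom (scene crop d at 400,300; x/3.636,y/3)
rt=np.array([onz(ct,270+(x-400)/3.636,150+y/3,.135) for x,y in[(481,130),(721,140),(600,42),(515,70),(690,75),(515,205),(690,205)]]);print("top rim",circ(rt))
rs=np.array([onz(cs,190+(x-400)/3.636,195+(y-300)/3,.135) for x,y in[(467,410),(700,410),(590,332),(500,360),(660,350),(670,470),(530,485),(600,498)]]);print("scene rim",circ(rs))
E
python3 m3.py
```

```text
top lid 127 (array([0.43777797, 0.28354794]), np.float64(0.04939398074837444)) [166 252] [209 295]
scene lid 101 (array([0.43676576, 0.28200971]), np.float64(0.050777704634380263)) [316 157] [351 188]
top rim (array([ 0.59834319, -0.01950538]), np.float64(0.06937249974385579))
scene rim (array([ 0.60061554, -0.01794081]), np.float64(0.0683352534992719))
```

The lid is at about (0.437, 0.283) with yaw 22°, consistent between top and scene. The wrist camera reads about 4 mm low in x. Next I'll grasp the lid.

```bash
python3 - <<'E'
from rig import arm
from h import *
import pickle
arm.grip(.06)
arm.move_l([.4365,.283,.06],R(-157.95),feed=.2)
arm.move_l([.4365,.283,.031],feed=.08)
print(arm.current_t(),arm.current_ee_pos(),arm.current_force())
c=arm.get_calibration("wrist");cv2.imwrite("pics/g0.png",arm.snapshot("wrist")[:,:,::-1])
arm.grip(0.0)
print(arm.current_t(),arm.current_width(),arm.current_force(),arm.current_ee_pos())
c=arm.get_calibration("wrist");cv2.imwrite("pics/g1.png",arm.snapshot("wrist")[:,:,::-1])
pickle.dump((c,arm.current_ee_pos(),arm.current_tool_rot()),open("g1.pkl","wb"))
E
```

```text
5.925 [0.43666115 0.28306986 0.03134539] [0.54296282 0.28459675 0.25759968]
6.7667 0.011797697939478838 [-1.47841075  1.29844557  0.44040814] [0.4364968  0.28303318 0.03101505]
```

View pics/g1.png

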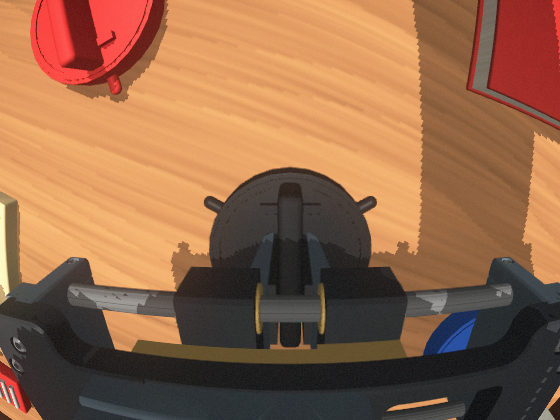

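```bash
python3 - <<'E'
import cv2
a=cv2.imread('pics/g1.png')[155:355,190:390]
cv2.imwrite('pics/zg.png',cv2.convertScaleAbs(cv2.resize(a,None,fx=3,fy=3,interpolation=2),alpha=1.8))
E
python3 - <<'E'
import pickle
import sys; sys.path.insert(0,'.')
from h import *
c,tp,tr=pickle.load(open("g1.pkl","rb"))
to=lambda p:tr.T@(p-tp)
for p,z in [((206,200),.01),((374,200),.01),((290,183),.058),((290,347),.058),((209,243),.024),((371,243),.024),((290,168),.024)]:
    print(p,np.round(to(onz(c,*p,z,True))*1000,1))
E
```

```text
(206, 200) [ 31.5 -51.1  21. ]
(374, 200) [31.5 53.6 21. ]
(290, 183) [ 52.5   1.2 -27. ]
(290, 347) [-41.7   1.2 -27. ]
(209, 243) [  8.5 -47.6   7. ]
(371, 243) [ 8.4 50.1  7. ]
(290, 168) [53.5  1.2  7. ]
```

View pics/zg.png

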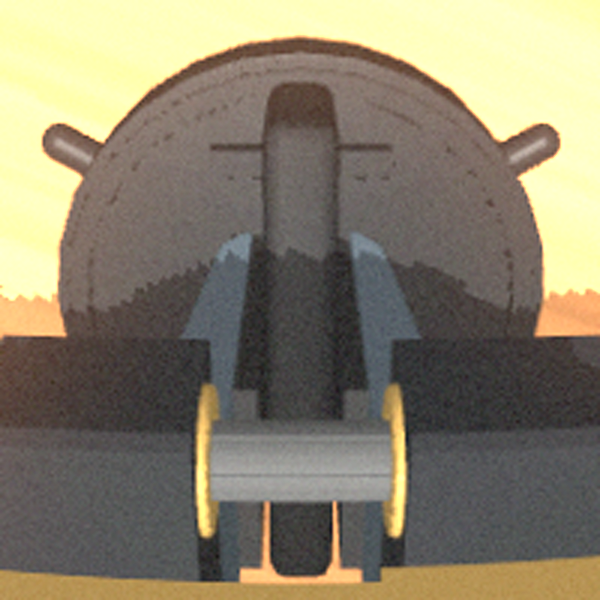

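The grip is good, with a width of 11.8 mm. The pins are symmetric at (206,200) and (374,200). Next I'll lift the lid and hover just above the collar to compare pins with gaps in one image.

```bash
cat > hov.py <<'E'
from rig import arm
from h import *
import pickle
arm.move_l([.4365,.283,.21],feed=.25)
arm.move_to([.5985,-.019,.21],R(-178))
arm.move_l([.5985,-.019,.178],feed=.1)
arm.sleep(.2)
c=arm.get_calibration("wrist");im=arm.snapshot("wrist");cv2.imwrite("pics/h1.png",im[:,:,::-1])
cv2.imwrite("pics/h1t.png",arm.snapshot("top")[150:250,270:380,::-1]);cv2.imwrite("pics/h1s.png",arm.snapshot("scene")[130:300,170:320,::-1])
pickle.dump((c,arm.current_ee_pos(),arm.current_tool_rot()),open("h1.pkl","wb"))
print(arm.current_t(),arm.current_ee_pos(),arm.current_tool_rot()[:2,0],arm.current_force(),arm.current_torque(),arm.current_width())
a=cv2.resize(cv2.imread("pics/h1.png")[140:340,180:400],None,fx=2.5,fy=2.5,interpolation=2)
a=cv2.convertScaleAbs(a,alpha=1.5)
b=cv2.resize(cv2.imread("pics/h1s.png"),(230,250),interpolation=2);d=cv2.resize(cv2.imread("pics/h1t.png"),(230,250),interpolation=2)
cv2.imwrite("pics/h1z.png",np.hstack([a,np.vstack([b,d])]))
E
python3 hov.py
```

```text
9.7917 [ 0.59868601 -0.01904136  0.17838956] [-0.9993909  -0.03489142] [-0.13789667 -0.32338138 -3.4576531 ] [ 0.08526778 -0.12110857 -0.01707238] 0.011868964595683259
```

View pics/h1z.png

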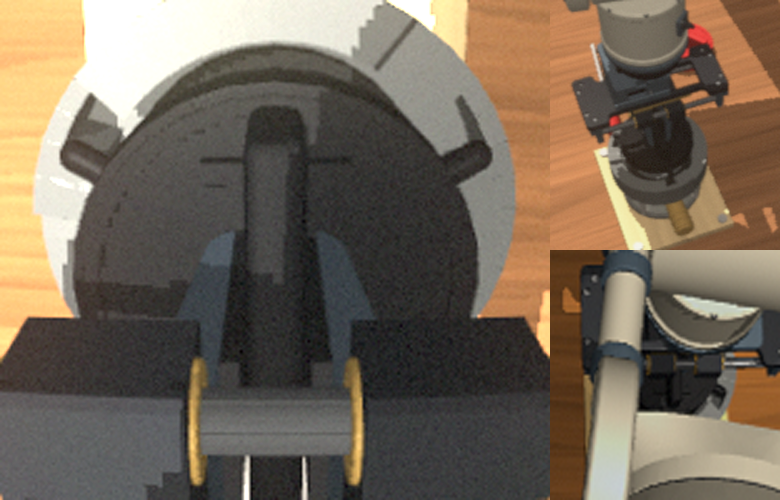

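```bash
cat > m4.py <<'E'
import pickle
from h import *
c,tp,tr=pickle.load(open("h1.pkl","rb"))
f=lambda p,z:(tr.T@(onz(c,180+p[0]/2.5-.3,140+p[1]/2.5-.3,z,True)-tp))*1000
zp=tp[2]-.021
print("pin tips",f((62,152),zp).round(1),f((492,150),zp).round(1))
print("gap corners",f((95,97),.135).round(1),f((460,97),.135).round(1))
def circ(P):
    P=np.array(P);A=np.c_[2*P[:,:2],np.ones(len(P))];q=np.linalg.lstsq(A,(P[:,:2]**2).sum(1),rcond=None)[0];return q[:2].round(2),np.sqrt(q[2]+q[:2]@q[:2]).round(2)
print("rim",circ([f(p,.135) for p in[(37,165),(35,195),(90,68),(515,180),(490,90),(43,260),(508,235)]]))
im=cv2.imread("pics/h1.png")
# lid disc top edge z=tp-.007
print("disc",circ([f(p,tp[2]-.007) for p in[(75,235),(476,235),(120,150),(270,83),(400,120),(180,103),(452,175)]]))
print("bar far end",f((275,108),tp[2]+.027).round(1))
# ideal gap corners in strainer frame (tool x = -strainer x approx)
E
python3 m4.py
python3 - <<'E'
import cv2
a=cv2.imread('pics/h1.png')[160:230,185:385]
cv2.imwrite('pics/h1zz.png',cv2.convertScaleAbs(cv2.resize(a,None,fx=4,fy=4,interpolation=2),alpha=1.3))
E
```

```text
pin tips [ 31.2 -52.3  21. ] [31.7 55.1 21. ]
gap corners [ 40.5 -48.1  43.4] [40.5 51.3 43.4]
rim (array([3.8 , 1.07]), np.float64(68.91))
disc (array([1.37, 1.09]), np.float64(49.64))
bar far end [ 52.7   0.9 -27. ]
```

View pics/h1zz.png

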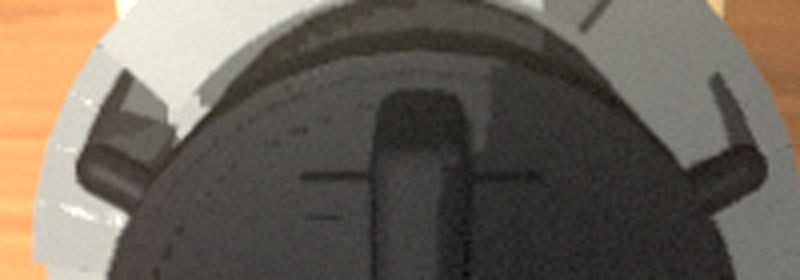

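The pins and gaps are symmetric in the tool frame, so yaw and y are aligned. The pin-based lid centre is at tool x +0.5 and the collar centre at about +3.4, so I'll shift about 2.7 mm toward -x and lower under force feedback.

```bash
cat > low.py <<'E'
from rig import arm
from h import *
x,y=.5959,-.0192
arm.move_l([x,y,.170],feed=.08)
arm.sleep(.1);F0=arm.current_force();print(arm.current_t(),F0)
z=.170
while z>.1425:
    z-=.0015
    arm.move_l([x,y,z],feed=.03)
    F=arm.current_force()-F0
    if np.abs(F).max()>2: print(round(z,4),F.round(1),arm.current_ee_pos().round(4),arm.current_torque().round(2))
    if F[2]>8 or np.hypot(F[0],F[1])>12: break
print(arm.current_t(),z,arm.current_ee_pos(),F)
E
python3 low.py
```

```text
10.15 [-0.95206169  0.35887794 -1.86933854]
0.1595 [ 1.  -0.8 -2. ] [ 0.5958 -0.0192  0.1594] [ 0.06 -0.12 -0.03]
0.1535 [ 2.1 -0.7 -1. ] [ 0.5958 -0.0192  0.1534] [ 0.18 -0.17 -0.06]
0.1415 [-0.4 -0.9  5.8] [ 0.5961 -0.0192  0.1419] [0.14 0.28 0.03]
14.9 0.1415 [ 0.59608697 -0.01922163  0.14193901] [-0.41145593 -0.86500719  5.76036454]
```

The pins dropped straight through. The lid reached the gasket with its underside at about 0.111, close to the expected 0.112. Next I'll twist clockwise in steps, keeping axial force near zero and monitoring torque.

```bash
cat > tw.py <<'E'
from rig import arm
from h import *
import sys,json
n=int(sys.argv[1]);step=float(sys.argv[2]);stop=float(sys.argv[3])
try: S=json.load(open("st.json"))
except Exception: S=dict(x=.5959,y=-.0192,z=.1420,a=-178.0)
def rd(k=3):
    F=[];T=[]
    for i in range(k):
        F.append(arm.current_force());T.append(arm.current_torque());
        if i<k-1: arm.sleep(.02)
    return np.mean(F,0),np.mean(T,0)
def go(): arm.move_l([S['x'],S['y'],S['z']],R(S['a']),feed=.03)
go();F,T=rd();print("t",arm.current_t(),F.round(1),T.round(3))
for i in range(n):
    S['a']-=step
    go();F,T=rd()
    tr=arm.current_tool_rot();a=np.degrees(np.arctan2(tr[1,0],tr[0,0]))
    print(round(arm.current_t(),2),"a",round(S['a'],1),"act",round(a,2),"F",F.round(1),"Tz",T[2].round(3),"p",(arm.current_ee_pos()*1000).round(2))
    # comply
    S['z']-= np.clip((-F[2]-1.5)/14e3*.6,-.0004,.0004)*-1 if False else 0
    S['z']+= float(np.clip((F[2]*-1-1.0)*-1/14e3*-.5,-.0003,.0003)) if False else 0
    e=F[2]+1.0   # >0: pushed up by lid -> raise
    S['z']+=float(np.clip(.5*e/14e3,-.0003,.0003)) if abs(e)>1.5 else 0
    for k,ax in (('x',0),('y',1)):
        if abs(F[ax])>3: S[k]+=float(np.clip(.4*F[ax]/14e3,-.0003,.0003))
    if T[2]>stop: print("STOP");break
json.dump(S,open("st.json","w"))
E
sed -i '/if False else 0/d' tw.py
python3 tw.py 4 4 0.2
```

```text
t 15.1833 [-0.  -0.   1.6] [ 0.121 -0.062 -0.003]
15.47 a -182.0 act 178.11 F [-0.3 -0.   2. ] Tz -0.108 p [596.04 -19.2  142.09]
15.75 a -186.0 act 174.17 F [0.6 0.3 1.2] Tz -0.056 p [595.98 -19.23 142.14]
16.03 a -190.0 act 170.19 F [0.2 0.2 1.1] Tz -0.06 p [595.87 -19.2  142.16]
16.32 a -194.0 act 166.2 F [0.1 0.  0.4] Tz -0.057 p [595.84 -19.19 142.21]
```

```bash
sed -i 's/if T\[2\]>stop/if abs(T[2])>stop/' tw.py; python3 tw.py 7 3 0.16
```

```text
t 16.6 [-0.8  0.1  0.1] [ 0.09  -0.13   0.041]
16.88 a -197.0 act 163.1 F [ 0.3 -0.1 -0.7] Tz -0.03 p [595.9  -19.18 142.25]
17.17 a -200.0 act 160.13 F [-0.3 -0.7 -0.4] Tz -0.035 p [595.91 -19.22 142.27]
17.45 a -203.0 act 157.14 F [ 0.3  0.3 -0.7] Tz -0.021 p [595.9  -19.22 142.27]
17.73 a -206.0 act 154.15 F [-0.1 -0.4 -0.5] Tz -0.044 p [595.91 -19.21 142.25]
18.02 a -209.0 act 151.15 F [-0.1 -0.1 -0.3] Tz -0.021 p [595.9  -19.23 142.27]
18.3 a -212.0 act 148.15 F [ 0.4 -0.3 -0.6] Tz -0.029 p [595.9  -19.24 142.25]
18.58 a -215.0 act 145.15 F [ 0.5  0.3 -0.6] Tz -0.039 p [595.89 -19.17 142.28]
```

```bash
sed -i 's/    go();F,T=rd()$/    go();arm.sleep(.08);F,T=rd(5)/' tw.py; python3 tw.py 10 2 0.13
```

```text
t 18.8667 [-0.2  0.1 -0.8] [ 0.052 -0.165  0.048]
19.27 a -217.0 act 143.05 F [-0.3  0.2 -1. ] Tz -0.037 p [595.91 -19.2  142.26]
19.67 a -219.0 act 141.05 F [ 0.1  0.1 -0.4] Tz -0.001 p [595.88 -19.18 142.26]
20.07 a -221.0 act 139.05 F [-0.1  0.  -0.5] Tz -0.015 p [595.88 -19.2  142.27]
20.47 a -223.0 act 137.04 F [-0.2  0.1 -1.3] Tz -0.028 p [595.86 -19.21 142.26]
20.87 a -225.0 act 135.05 F [ 0.2 -0.2 -3.6] Tz -0.064 p [595.85 -19.17 142.19]
21.27 a -227.0 act 133.04 F [ 1.5 -0.5 -7.3] Tz -0.133 p [595.89 -19.21 142.05]
STOP
```

First touch is at about 46° past the gaps, as the gasket height predicted. Next I'll take 1° steps, following the drawdown to keep Fz near 0.

```bash
sed -i "s/e=F\[2\]+1.0 .*/e=F[2]+0.3; S['z']-=1e-4*step/; s/np.clip(.5\*e\/14e3,-.0003,.0003)) if abs(e)>1.5 else 0/np.clip(.7*e\/25e3,-.0003,.0003))/" tw.py; sed -n 18,36p tw.py; python3 - <<'E'
import json;S=json.load(open('st.json'));S['z']-=.00025;json.dump(S,open('st.json','w'));print(S)
E
python3 tw.py 4 1 0.33
```

```text
tr=arm.current_tool_rot();a=np.degrees(np.arctan2(tr[1,0],tr[0,0]))
    print(round(arm.current_t(),2),"a",round(S['a'],1),"act",round(a,2),"F",F.round(1),"Tz",T[2].round(3),"p",(arm.current_ee_pos()*1000).round(2))
    # comply
    e=F[2]+0.3; S['z']-=1e-4*step
    S['z']+=float(np.clip(.7*e/25e3,-.0003,.0003))
    for k,ax in (('x',0),('y',1)):
        if abs(F[ax])>3: S[k]+=float(np.clip(.4*F[ax]/14e3,-.0003,.0003))
    if abs(T[2])>stop: print("STOP");break
json.dump(S,open("st.json","w"))
{'x': 0.5959, 'y': -0.0192, 'z': 0.1416943981620615, 'a': -227.0}
t 21.55 [-0.5  0.8  0.1] [ 0.173 -0.119 -0.039]
21.95 a -228.0 act 132.01 F [0.6 0.1 1.6] Tz -0.08 p [596.06 -19.22 141.85]
22.35 a -229.0 act 131.0 F [ 1.6 -0.3  3. ] Tz -0.102 p [596.1  -19.23 141.77]
22.75 a -230.0 act 130.0 F [ 1.8 -0.8  3.4] Tz -0.068 p [596.05 -19.27 141.74]
23.15 a -231.0 act 129.01 F [ 2.5 -1.2  2.9] Tz -0.053 p [595.94 -19.23 141.65]
```

```bash
sed -i "s/.7\*e\/25e3/1.0*e\/14e3/" tw.py; python3 - <<'E'
import json;S=json.load(open('st.json'));S['z']+=.0003;json.dump(S,open('st.json','w'));print(S)
E
python3 tw.py 3 1 0.33
```

```text
{'x': 0.5959, 'y': -0.0192, 'z': 0.1419321472548649, 'a': -231.0}
t 23.4333 [ 5.2 -2.  -4.2] [-0.087 -1.101 -0.046]
23.83 a -232.0 act 128.0 F [ 4.6 -1.9 -8.2] Tz 0.058 p [595.72 -19.2  141.7 ]
24.23 a -233.0 act 127.01 F [ 1.  -1.5 -2.7] Tz 0.104 p [595.83 -19.19 141.56]
24.63 a -234.0 act 126.01 F [ 0.1 -0.9  2.3] Tz 0.099 p [596.04 -19.17 141.4 ]
```

```bash
cat > look.py <<'E'
from rig import arm
from h import *
import sys
n=sys.argv[1]
im=arm.snapshot("wrist")[:,:,::-1]
cv2.imwrite(f"pics/{n}.png",cv2.convertScaleAbs(cv2.resize(im[120:350,150:430],None,fx=2.8,fy=2.6,interpolation=2),alpha=1.4))
print(arm.current_t(),arm.current_force().round(2),arm.current_torque().round(3),arm.current_ee_pos().round(5),arm.current_tool_rot().round(4).tolist(),arm.current_width(),arm.current_tau().round(2))
E
python3 look.py t1
```

```text
24.6833 [ 0.07 -0.3   3.29] [ 0.001 -0.244  0.092] [ 0.59607 -0.01919  0.14141] [[-0.5878, 0.809, 0.0002], [0.809, 0.5878, 0.0001], [-0.0, 0.0002, -1.0]] 0.011606516188127521 [  0.41 -84.12 -31.82   0.2    0.18   0.11]
```

View pics/t1.png

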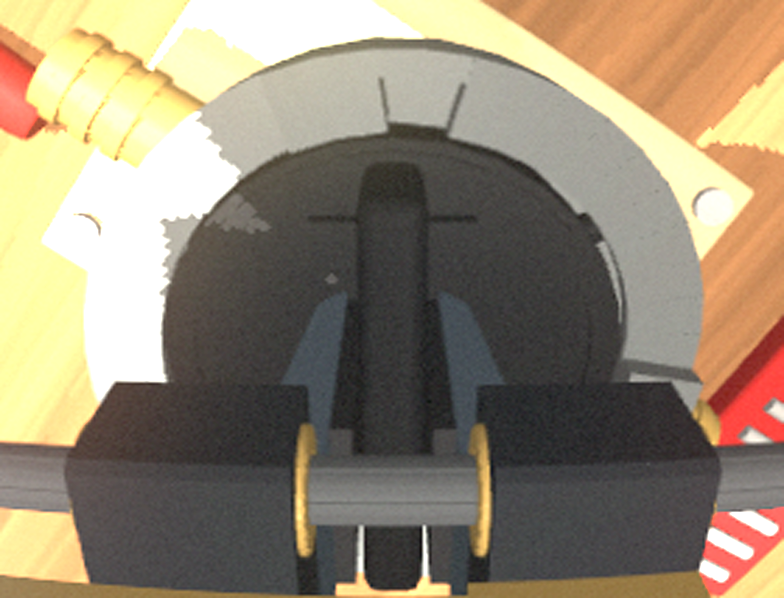

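```bash
sed -i "s/1.0\*e\/14e3/.7*e\/14e3/" tw.py; python3 tw.py 2 1 0.33;cat st.json
```

```text
t 24.9667 [ 0.5 -0.6  2.9] [ 0.036 -0.244  0.139]
25.37 a -235.0 act 125.01 F [ 2.1 -0.7  0.8] Tz 0.428 p [596.15 -19.19 141.33]
STOP
{"x": 0.5960304509302888, "y": -0.0192, "z": 0.1413040460957516, "a": -235.0}
```

```bash
python3 - <<'E'
from rig import arm
import numpy as np
for i in range(5):
    print(round(arm.current_t(),2),arm.current_force().round(2),arm.current_torque().round(3),arm.current_joint_positions()[5].round(3),arm.current_tau()[5].round(3));arm.sleep(.05)
E
```

```text
25.37 [ 2.09 -0.52 -0.08] [ 0.093 -0.595  0.43 ] -42.593 0.448
25.42 [ 1.55 -0.03  0.38] [ 0.084 -0.62   0.473] -42.589 0.447
25.47 [ 2.75 -0.17  0.79] [ 0.083 -0.654  0.503] -42.591 0.449
25.52 [ 2.65 -0.72  0.56] [ 0.131 -0.694  0.474] -42.586 0.452
25.57 [ 1.76 -0.15  0.26] [ 0.118 -0.709  0.437] -42.586 0.455
```

```bash
cat > fine.py <<'E'
from rig import arm
from h import *
import json,sys
S=json.load(open("st.json"));d=float(sys.argv[1])
for i in range(int(sys.argv[2])):
    S['a']-=d
    arm.move_l([S['x'],S['y'],S['z']],R(S['a']),feed=.03)
    q=[]
    for k in range(4):
        q.append(np.r_[arm.current_force(),arm.current_torque()[2],arm.current_tau()[5]]);arm.sleep(.02)
    q=np.mean(q,0);tr=arm.current_tool_rot();print(round(arm.current_t(),2),S['a'],(np.degrees(np.arctan2(tr[1,0],tr[0,0]))-360).round(3),q.round(3),(arm.current_ee_pos()*1000).round(2))
    S['z']+=float(np.clip(.5*(q[2]-.0)/14e3,-.0002,.0002))
    if q[3]>float(sys.argv[3]): print("STOP");break
json.dump(S,open("st.json","w"))
E
python3 fine.py 0.2 2 0.54
```

```text
25.93 -235.2 -235.193 [3.226 0.082 0.204 0.625 0.664] [596.12 -19.2  141.31]
STOP
```

Holding the lid still leaves friction wind-up, so static torque readings don't show the torque needed to turn on. It now needs at least 0.62 N m, which is a bit too tight. I'll back off about 3.5°, then creep forward in small steps to read the sliding torque.

```bash
python3 - <<'E'
import json
S=json.load(open('st.json'));S['z']+=.00018;json.dump(S,open('st.json','w'));print(S)
E
python3 fine.py -1.2 3 9
```

```text
{'x': 0.5960304509302888, 'y': -0.0192, 'z': 0.1414913154826379, 'a': -235.2}
26.25 -234.0 -234.019 [ 2.045  0.377 -0.239  0.425  0.257] [595.9  -19.15 141.42]
26.57 -232.8 -232.825 [-0.471  0.513  2.879  0.245  0.066] [595.81 -19.17 141.51]
26.88 -231.60000000000002 -231.622 [-2.29   1.118  3.628  0.195  0.039] [595.81 -19.15 141.57]
```

```bash
python3 - <<'E'
import json
S=json.load(open('st.json'));print(S);S['z']+=.00008;json.dump(S,open('st.json','w'))
E
python3 fine.py 0.3 6 0.5
```

```text
{'x': 0.5960304509302888, 'y': -0.0192, 'z': 0.14171518649660206, 'a': -231.60000000000002}
27.2 -231.90000000000003 -231.907 [-1.529  0.621  0.341  0.26   0.302] [595.87 -19.22 141.61]
27.52 -232.20000000000005 -232.2 [-0.761 -0.039 -3.513  0.369  0.386] [595.94 -19.21 141.64]
27.83 -232.50000000000006 -232.5 [-0.23  -0.551 -3.416  0.355  0.399] [596.02 -19.22 141.62]
28.15 -232.80000000000007 -232.804 [-0.179 -0.519 -2.224  0.392  0.431] [596.11 -19.23 141.59]
28.47 -233.10000000000008 -233.099 [ 0.427 -0.927 -1.835  0.436  0.465] [596.16 -19.21 141.55]
28.78 -233.4000000000001 -233.399 [ 0.894 -0.799 -0.177  0.447  0.485] [596.18 -19.24 141.52]
```

The creep now shows a clear sliding plateau. The torque to turn on is about 0.45 N m (0.485 at joint 6) with Fz about 0, roughly 9° past first touch. I'll unload the wind-up, release and retreat.

```bash
python3 fine.py -0.4 1 9; python3 - <<'E'
from rig import arm
from h import *
import json
S=json.load(open("st.json"))
arm.grip(.045)
print(arm.current_t(),arm.current_width(),arm.current_force(),arm.current_torque(),arm.current_ee_pos())
arm.move_l([S['x'],S['y'],.20],feed=.12)
arm.move_l([S['x'],S['y'],.29],R(-233.4),feed=.2)
arm.sleep(.3)
c=arm.get_calibration("wrist")
im=arm.snapshot("wrist")[:,:,::-1]
cv2.imwrite("pics/e1.png",cv2.resize(im[60:270,170:410],None,fx=3.3,fy=2.8,interpolation=2))
import pickle;pickle.dump((c,arm.current_ee_pos(),arm.current_tool_rot()),open("e1.pkl","wb"))
print(arm.current_t(),arm.current_force())
E
```

```text
29.1 -233.00000000000009 -233.013 [ 1.056 -1.003  1.028 -0.107 -0.192] [596.18 -19.18 141.53]
29.775 0.04510423410633561 [-0.35752168  0.3545659  -0.85749875] [ 0.0657869  -0.1552851  -0.03378791] [ 0.59602208 -0.01920623  0.14142232]
31.3667 [ 0.25756757  0.09728224 -0.39654803]
```

View pics/e1.png

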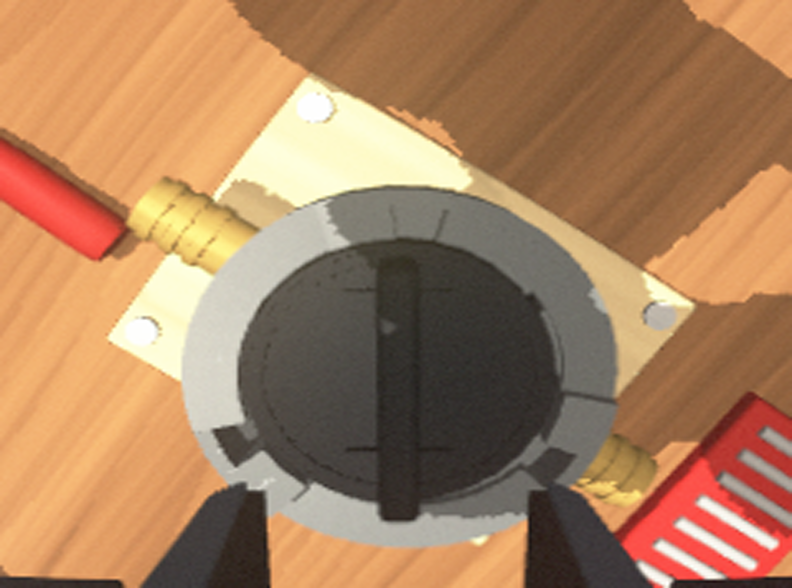

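The lid sits concentric in the collar, with all pins under the flange. The bar at x≈398 is still aligned with the tool, so it hasn't sprung back. One last check from the fixed cameras, then I'll hand in.

```bash
python3 - <<'E'
from rig import arm
from h import *
arm.move_to([.45,-.25,.30],R(-178))
a=arm.snapshot("scene")[:,:,::-1];b=arm.snapshot("top")[:,:,::-1]
o=cv2.imread("pics/top0.png");
d=cv2.absdiff(o,b).max(2)
cv2.imwrite("pics/f1.png",np.hstack([cv2.resize(a,(400,300)),cv2.resize(b,(400,300))]))
cv2.imwrite("pics/f2.png",np.hstack([cv2.resize(a[180:310,180:310],(400,400),interpolation=2),cv2.resize(b[140:260,260:390],(400,400),interpolation=2)]))
print(arm.current_t())
E
```

```text
32.825
```

View pics/f1.png

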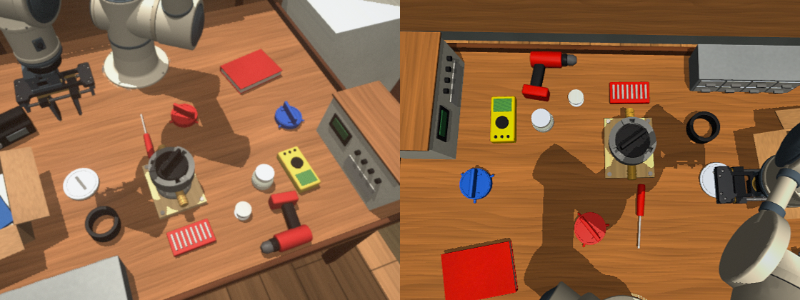

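View pics/f2.png

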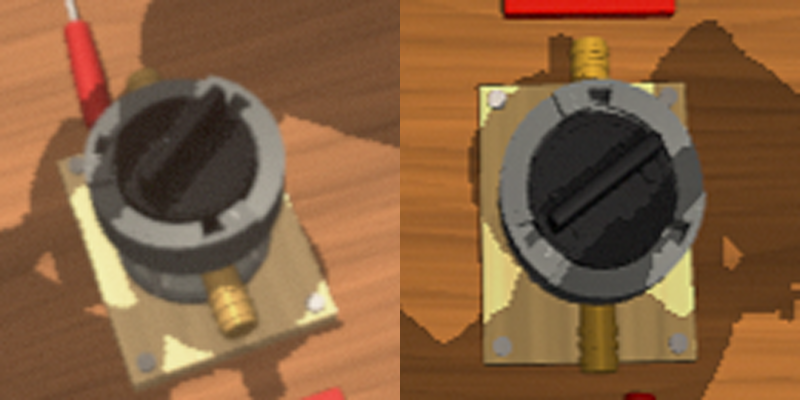

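Both views show the lid level in the collar, the gaps empty, and everything else where it was.

```bash
python3 -c "
from rig import arm
arm.sign_off();print(arm.current_t())"
```

```text
the job is handed in; nothing more can be done
the job is handed in; nothing more can be done
```

The lid is on the strainer and snug, and I handed the job in at about 33 s with the arm clear of everything.

- **Fitting:** I gripped the lid by its bar and lowered it through the gaps with no catching. I then twisted it clockwise until the pins first met the ramps, about 46° past the gaps.
- **Tightness:** The lid ended about 55° past the gaps, 9° after first touch. Creeping forward in 0.3° steps, it took about 0.45 N m at the wrist to turn on (0.48 at joint 6), with almost no push or pull along the axis.
- **Overshoot:** On the first pass I went about 2° further than that. The static torque readings were misleading because friction hid the real value, and the torque reached about 0.63 to 0.66 N m. By the gasket travel, the pins may briefly have carried around the 22 N limit. I backed it off 3.6° and came up again slowly.
- **Release:** I unwound the tool 0.4° before letting go. That pushed the torque slightly negative (-0.1 to -0.2 N m), so the lid may have slipped back by about 0.1° at most. Afterwards the bar was still lined up with the tool.
- **Final check:** The scene and top cameras show the lid level in the collar, all three gaps empty, and the other items in their places by eye.
- **Measurement disagreement:** The camera estimates of the collar position disagreed by up to 5 mm. I used the wrist camera's comparison of pins and gaps in one image, and the clean entry showed it was right.

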